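# Prime a shelf label holder and press it home behind the shelf lip

## Robot

A 6-joint arm with a two-finger parallel gripper is mounted at the origin on the work surface. World frame = base frame: x ahead of the robot, y to its left, z up, the work surface at z = 0. Lengths are in m, angles in rad, forces in N, time in s.
With the tool pointing down it reaches from about 0.25 to 0.775 m from the base axis. Payload 4 kg.
Tool frame: the origin (TCP) lies on the centre line of the jaws, within the pads' length; the fingertips stand 22 mm ahead of it and the grasp point (between the pads) lies 3 mm ahead of it; z points along the fingers, y is the direction in which the jaws open and shut (so a half turn about z gives the same grasp; the last joint's range is limited). The gripper opens to 94 mm and grips with 3 to 60 N. Pads are 16 mm wide; open, the fingers measure 119 mm over their backs; the gripper's body (75 mm by 177 mm) begins 78 mm behind the grasp point.
Start: joints at [1.235, 0.087, 1.371, -0, 1.684, -0.103], TCP at [0.127, 0.535, 0.228] pointing down, gripper open.
Joint ranges: [-3.1, 3.1], [-0.76, 2.03], [0.27, 2.55], [-1.08, 4.22], [0.17, 2.65], [-2.57, 2.57]. Speed limits (rad/s): [2.79, 2.79, 3.14, 3.14, 3.14, 3.14].

## Interface

Orientations are given as [roll, pitch, yaw] about the fixed x, y, z axes, in that order (R = Rz(yaw) Ry(pitch) Rx(roll)).
In Python, from bench import robot gives the robot as it stands. The module is installed in compiled form; this text tells all that it offers.
- The arm moves only by the shell command python3 -m inch 'ROWS'. ROWS is JSON, a list of rows, each an object with "linear": the shift along the world's x, y, z scaled (see below), a list of three; "twist": the turn about the world's z scaled (see below); "gripper": the opening, from 0 (shut) to 1 (fully open). In form: [{"linear": [x, y, z], "twist": twist, "gripper": gripper}, ...]. A call has 1 to 10 rows; each row is the pose to reach, as a shift and turn from the pose commanded when the call began; what a row does not reach only later rows make up. The controller multiplies each number of a shift by 0.1 m and each number of a turn by 60 degrees. A row lasts 1/12 s, in which the tool goes at most 41.7 mm and 7.16 degrees, less where a joint would pass 70% of its speed; a pose out of reach is approached as far as the arm can. A call with a number of a shift or a turn outside -1 to 1 is refused whole. A call with a gripper value outside its range is refused whole. The fingers move at their own pace and stop on an object; the grip force is fixed at half the most. Time passes only in rows, so rows that repeat a pose let the fingers close. It gives the time, the measured TCP pose, the force and the opening at its end, in the units of the state.
- robot.get_obs(): the state, without advancing time (a new reading comes with each control period).
- robot.snapshot(name): name is "scene" or "top"; returns a dict with "image" (400x640x3 uint8, red, green, blue), "depth" (400x640 float32, m along the optical axis (not along the pixel's ray), 0 where there is no reading), "mtx" (3x3 intrinsics, pixels), "rvec" (rotation vector, rad) and "tvec" (3), from world to camera coordinates, as OpenCV has them. Camera axes: x right, y down, z forward; pixel columns grow to the right and rows downward; lengths in m; the calibration is good to about 2 mm. A picture is of the moment at which its call begins.
- robot.close_job(): hands the job in, once; it reports no verdict.
The state is a dict: "time": time; "joint_positions": joint angles; "qvel": joint speeds; "joint_torque": joint torques, N m; "tool_pos": TCP position; "ee_rot": TCP orientation; "wrist_force": force on the tool from outside, world axes, zero at the start; "wrist_torque": the same for the moment, N m; "width": finger opening in m.
Only numpy, scipy, OpenCV 4.12 (cv2) and the standard library are available. Lean on these libraries where they do the work, as an engineer would, in place of code of your own. Each camera call takes 0.05 s, during which the arm holds its last target.

## Task

Take the red label holder out of its black stand, dip its narrow foot well below the rim of the small steel primer pot, then push it foot first down behind the front lip of the grey shelf, into the one empty gap and with its white label facing out of the front of the shelf, until its shoulders sit flush on the lip. A spring in the gap pushes back: finish while still gripping the holder and pressing it fully home, without letting go. Leave the pot standing where it is and do not disturb the mug, the bottle or the blue and red boxes.

Things in the scene. Friction and masses are not known exactly. Their poses are not given: they have to be found in the camera images.
- holder: red label holder, about 45 g. Origin: centre of its foot's underside; z up, x through its thickness, white label on its -x side. Foot: 6 thick (x) x 32 wide (y), 0 to 30 mm above the origin. Head, to be gripped: 12 thick (x) x 56 wide (y), 30 to 70 mm above the origin, overhanging the foot 12 mm at each end (shoulders). Starts upright in the stand, origin 12 mm above the counter
- label (a point): middle of the white label face of the holder, 6 mm to -x of and 50 mm above the holder's origin; same axes as the holder
- stand: fixed black block, 70 (x) x 80 (y) x 40 mm high, origin at the centre of its underside, with an upright slot 8 x 35 mm and 28 mm deep, open at the top, that the holder's foot stands in; the holder's head starts 2 mm above the block's top, thickness along the block's x
- pot: small open round steel primer pot, loose, 72 mm across outside and 40 mm high, walls 4 mm (inside 64 mm across, floor 5 mm above the counter), empty. Origin at the centre of its underside
- pot_rim (a point): centre of the pot's mouth, at rim height (40 mm above the counter)
- shelf: fixed grey shelf module, 320 mm wide (y), 185 deep. Origin on the counter below the middle of the empty gap; x points into the shelf, -x out of its front. Lip and a rib behind it, 80 mm high, form a channel along y, closed but for the gap. Fitted white holders (56 wide, tops at 120 mm) 110 mm either side. Stock and panels behind reach 130 mm; first 45 mm behind the rib is clear
- slot (a point): middle of the empty gap's mouth, level with the lip's top (80 mm above the counter), axes as the shelf's. Gap 10 mm wide (x), 44 mm long (y), flared to about 16 mm wide at the mouth; a sprung orange seat strip lies in it, top 24 mm below the mouth. Home: the holder's origin is 30 mm below this point, shoulders resting on the lip
- seat (a joint): how far the sprung seat strip is pressed down, m: 0 at rest, 0.006 with the holder's shoulders flush on the lip. It pushes up with about 3 N at first and 7 N at 6 mm, and lifts the holder if it is let go.
- mug: white mug, loose, 82 mm across, 95 mm high, handle to its +y; bystander. Origin at centre of underside
- bottle: clear bottle, loose, 64 mm across, 200 mm high; bystander. Origin at centre of underside
- partbox: blue parts box, loose, 60 x 85 x 45 mm high; bystander. Origin at centre of underside
- redbox: red box, loose, 50 x 90 x 35 mm high; bystander. Origin at centre of underside
Not all that is in view belongs to the job. There is more than one size of the holder; the one meant has the size given above.

How it is judged:
On the way:
1. the holder's foot is dipped at least 10 mm below the pot's rim, inside the pot (z of holder in the frame of pot_rim below -0.01 m and horizontal distance between holder and pot_rim below 0.024 m and angle between holder's own z axis and vertical below 0.5 rad), for 0.15 s.
At the end, for the whole second after the job is handed in: Foot in the gap, seat pressed over 4.5 mm (shoulders within 1.5 mm of the lip), within 6 mm across and 8 mm along of the gap's middle, upright within 0.12 rad, in line with the shelf within 0.15 rad, label facing out, at rest, fingers still on it with over 2 N (value of joint seat above 0.0045 m and x of holder in the frame of slot between -0.006 and 0.006 m and y of holder in the frame of slot between -0.008 and 0.008 m and z of holder in the frame of slot below -0.0283 m and x of label in the frame of slot below -0.001 m and angle between holder's own z axis and vertical below 0.12 rad and angle between the x axis of holder and the x axis of slot, either way round below 0.15 rad and contact force between the fingers and holder above 2 N and linear speed of holder below 0.02 m/s); the arm keeps its last pose, push and grip.
It fails at once if the pot is shoved more than 30 mm over the counter or tipped (distance of pot from where it was at the start of the episode above 0.03 m or angle between pot's own z axis and vertical above 0.35 rad).
It fails at once if the white mug is moved more than 30 mm or tipped (distance of mug from where it was at the start of the episode above 0.03 m or angle between mug's own z axis and vertical above 0.35 rad).
It fails at once if the bottle is moved more than 30 mm or tipped (distance of bottle from where it was at the start of the episode above 0.03 m or angle between bottle's own z axis and vertical above 0.35 rad).
It fails at once if the blue parts box is moved more than 30 mm or tipped (distance of partbox from where it was at the start of the episode above 0.03 m or angle between partbox's own z axis and vertical above 0.35 rad).
It fails at once if the red box is moved more than 30 mm or tipped (distance of redbox from where it was at the start of the episode above 0.03 m or angle between redbox's own z axis and vertical above 0.35 rad).
It also fails if it takes over 50 s, if anything falls off the work surface, if the arm or the gripper's body presses on something with over 40 N, if the wrist force passes 120 N, or if a joint passes its speed limit or range.

## Working session

There is one attempt and no reset: what is moved stays moved. The work goes in short steps, Python scripts to look and compute and a shell command to move; the robot and the scene stay as the last step left them, time stands still between calls to the robot, and variables do not carry over. Pictures are saved under pics/ and viewed, and the job is handed in when it is done.

```bash
mkdir -p pics
cat > h.py <<'E'
from bench import robot
import numpy as np, cv2
def snap(n,save=None):
    s=robot.snapshot(n)
    if save: cv2.imwrite('pics/'+save,s['image'][:,:,::-1])
    return s
def cloud(s):
    R,_=cv2.Rodrigues(np.array(s['rvec'],float)); t=np.array(s['tvec'],float).ravel(); K=np.array(s['mtx'])
    v,u=np.mgrid[0:400,0:640]; d=s['depth']
    c=np.stack([(u-K[0,2])/K[0,0]*d,(v-K[1,2])/K[1,1]*d,d],-1)
    P=(c-t)@R
    P[d==0]=np.nan
    return P
def ray(s,u,v,z):
    R,_=cv2.Rodrigues(np.array(s['rvec'],float)); t=np.array(s['tvec'],float).ravel(); K=np.array(s['mtx'])
    d=R.T@np.linalg.solve(K,[u,v,1.]); o=-R.T@t
    return o+d*(z-o[2])/d[2]
E
python3 - <<'E'
from h import *
for n in ('scene','top'):
    s=snap(n,n+'0.png'); np.savez(n+'0.npz',**s)
    R,_=cv2.Rodrigues(np.array(s['rvec'],float)); print(n,-R.T@np.array(s['tvec']).ravel(),s['mtx'])
print(robot.get_obs())
E
```

```text
scene [ 1.29479316 -0.30983434  0.85462252] [[396.54901568   0.         319.08111903]
 [  0.         396.54901568 200.65196109]
 [  0.           0.           1.        ]]
top [0.40623896 0.02716401 1.55068078] [[483.05850895   0.         325.94395321]
 [  0.         483.05850895 187.22039095]
 [  0.           0.           1.        ]]
{'time': 0.1, 'joint_positions': array([ 1.23489301e+00,  8.78962145e-02,  1.37207618e+00, -1.78043182e-05,
        1.68360027e+00, -1.03113660e-01]), 'qvel': array([ 0.00060224, -0.00137372, -0.00638084,  0.00015906, -0.00102817,
       -0.00105912]), 'joint_torque': array([ 1.39868425e-03, -3.41253340e+01, -3.03302336e+01,  7.19038770e-02,
        3.04613833e-02, -7.60263856e-05]), 'tool_pos': array([0.12675167, 0.5347398 , 0.22642658]), 'ee_rot': array([-3.13962133e+00, -1.86203666e-04,  2.90880082e+00]), 'wrist_force': array([-0.28951999, -0.05295817, -0.46923915]), 'wrist_torque': array([ 0.00765258, -0.02702732,  0.01635932]), 'width': 0.09401259289834288}
```

View pics/scene0.png

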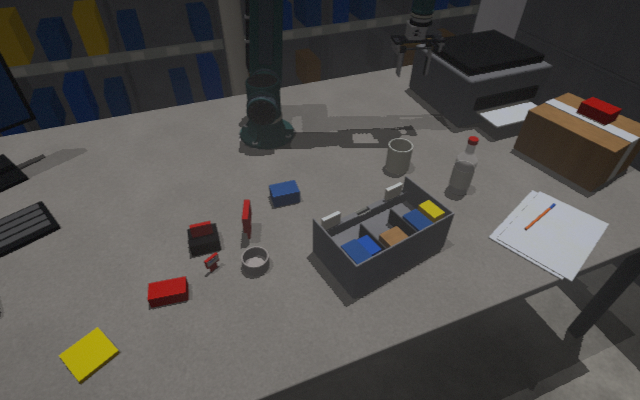

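View pics/top0.png

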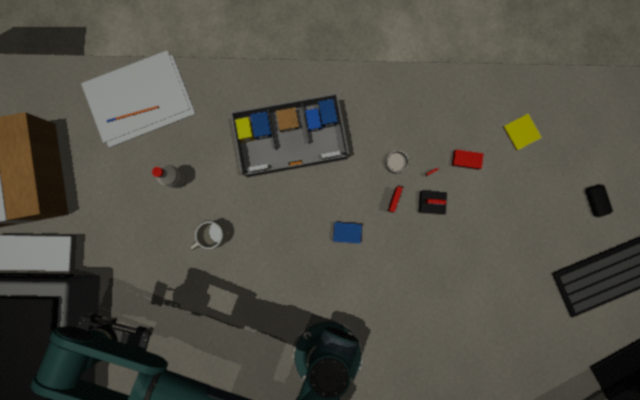

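Run:
```python
import cv2
t=cv2.imread('pics/top0.png'); s=cv2.imread('pics/scene0.png')
a=cv2.convertScaleAbs(cv2.resize(t[140:225,375:495],None,fx=6,fy=6,interpolation=2),alpha=1.5)
b=cv2.convertScaleAbs(cv2.resize(s[190:310,140:275],None,fx=5,fy=5,interpolation=2),alpha=1.5)
c=cv2.convertScaleAbs(cv2.resize(t[90:180,225:355],None,fx=6,fy=6,interpolation=2),alpha=1.5)
for n,i in zip('abc',(a,b,c)): cv2.imwrite(f'pics/crop_{n}.png',i)
```

```text
(no output)
```

View pics/crop_a.png

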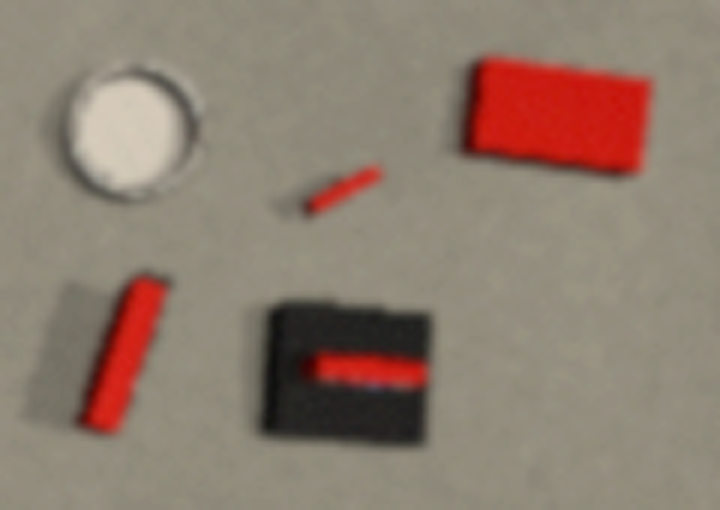

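View pics/crop_b.png

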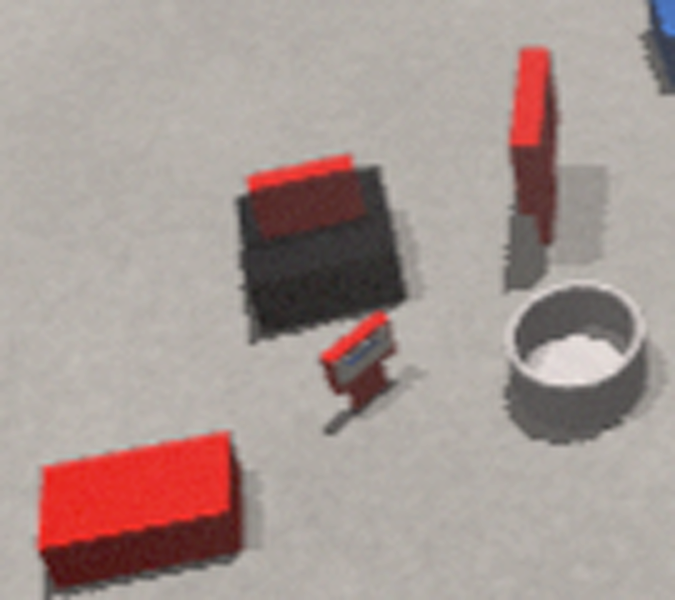

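View pics/crop_c.png

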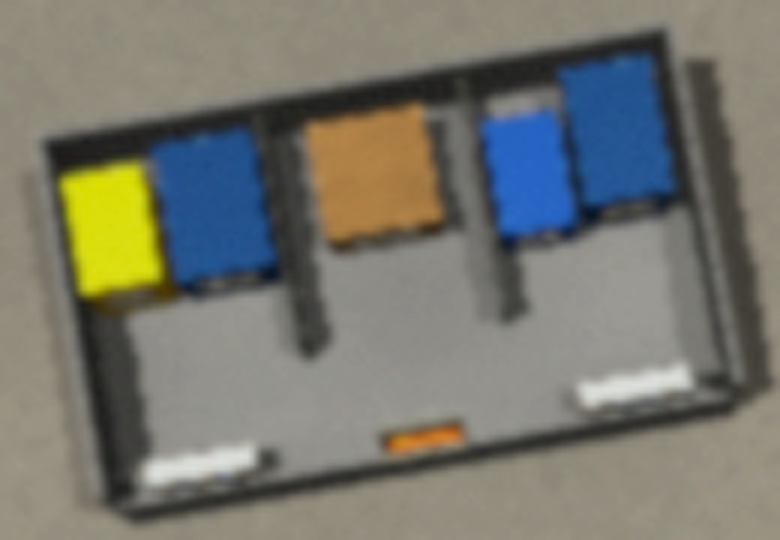

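```bash
cat > m1.py <<'E'
from h import *
S={n:dict(np.load(n+'0.npz')) for n in ('top','scene')}
def comp(s,m,zlo,zhi,box=None,zp=None,name=''):
    P=cloud(s); z=P[...,2]
    m=m&(z>zlo)&(z<zhi)
    n,l,st,c=cv2.connectedComponentsWithStats(m.astype(np.uint8))
    for i in range(1,n):
        if st[i,4]<12: continue
        vu=np.argwhere(l==i)[:,::-1]
        W=np.array([ray(s,u,v,zp)[:2] for u,v in vu]) if zp else P[l==i][:,:2]
        r=cv2.minAreaRect((W*1000).astype(np.float32))
        print(name,st[i,:5],'px',c[i].round(1),'mean',W.mean(0).round(4),'z',np.round(np.percentile(z[l==i],[5,50,95]),3),'rect',np.round(r[0],1),np.round(r[1],1),round(r[2],1))
for n,s in S.items():
    hsv=cv2.cvtColor(s['image'],cv2.COLOR_RGB2HSV); H,Sa,V=[hsv[...,i].astype(int) for i in range(3)]
    red=((H<8)|(H>172))&(Sa>140)&(V>60)
    comp(s,red,0.02,0.2,name=n+' red')
    comp(s,red&(V>130),0.072,0.092,zp=0.082,name=n+' holdertop')
    comp(s,(Sa<60)&(V>110),0.112,0.128,zp=0.12,name=n+' white')
    comp(s,(H>8)&(H<18)&(Sa>180)&(V>60),0.03,0.09,zp=0.056,name=n+' orange')
    comp(s,(Sa<70)&(V>20),0.034,0.046,zp=0.04,name=n+' rim')
    comp(s,(H>105)&(H<125)&(Sa>120),0.035,0.055,name=n+' blue')
    comp(s,(V<60)&(Sa<80),0.034,0.046,zp=0.04,name=n+' stand')
    P=cloud(s);
E
python3 m1.py
```

```text
top red [453 150  30  19 465] px [467.7 159. ] mean [ 0.6236 -0.4345] z [0.028 0.035 0.041] rect [ 624.2 -435.3] [91.1 51.4] 82.9
top red [152 167  11  10  47] px [157.3 171.3] mean [0.5501 0.4898] z [0.189 0.198 0.2  ] rect [552.1 494.9] [35.8 23.4] 68.6
top red [426 168  12   7  30] px [431.6 171.2] mean [ 0.5806 -0.3164] z [0.044 0.05  0.056] rect [ 580.3 -315.5] [ 8. 38.] 32.1
top red [389 187  13  25 156] px [395.1 199. ] mean [ 0.4889 -0.1948] z [0.092 0.099 0.105] rect [ 488.4 -195.4] [18.1 78.1] 70.6
top red [427 199  19   6  91] px [436.2 201.2] mean [ 0.4857 -0.3248] z [0.039 0.081 0.086] rect [ 485.7 -328.5] [17.8 66.7] 0.4
top holdertop [429 201  15   2  22] px [436.6 201.4] mean [ 0.4847 -0.3243] z [0.079 0.082 0.086] rect [ 484.3 -322.4] [ 3.1 42.7] 1.0
top white [321 151  19   7  68] px [330.2 153.9] mean [0.6193 0.003 ] z [0.117 0.12  0.124] rect [619.2   3.5] [11.  54.6] 11.4
top white [249 164  18   7  66] px [257.9 167.1] mean [0.5758 0.2177] z [0.116 0.121 0.126] rect [575.5 218.5] [11.2 52.4] 12.4
top orange [290 161  11   4  20] px [295.  162.6] mean [0.5995 0.1
[... 4716 characters left out ...]
] rect [ 64.7 727.3] [391.9  97. ] 12.8
scene stand [249 125  38  13 126] px [266.8 131.7] mean [ 0.0502 -0.0094] z [0.035 0.04  0.045] rect [ 48.4 -12.5] [145.7  77.7] 62.9
scene stand [517 138  17  12  33] px [524.5 143.2] mean [0.4601 0.842 ] z [0.035 0.039 0.045] rect [462.2 844.9] [74.7 20.2] 6.5
scene stand [274 193  25   6  36] px [286.5 195.5] mean [ 0.4166 -0.0548] z [0.035 0.038 0.04 ] rect [417.2 -56. ] [76.2  7.8] 86.5
scene stand [188 224  31  24 348] px [203.4 238.2] mean [ 0.5003 -0.3227] z [0.036 0.039 0.042] rect [ 489.7 -322.3] [79.  74.2] 85.9
scene stand [314 235 132  56 352] px [376.3 263.6] mean [0.7518 0.0801] z [0.035 0.04  0.046] rect [755.8 104.1] [366.5 164.9] 72.0
```

Candidates (top view): the holder in the black stand (436,201), a taller red one standing free (395,199), a small red one (432,171), and the red box (468,159). The one in the stand measures about 52–56 mm wide with its top at z≈0.081, which matches the description. The tall one is about 78 mm wide with its top at 0.10, and the small one is 38 mm wide with its top at 0.05. The crops confirm the choice: it sits in the stand, and the scene view shows only its plain face toward +x, so the label faces the robot (−x).

Measured:

| Thing | Position (x, y) | Yaw | Check |
|---|---|---|---|
| Holder | (0.4855, −0.323) | ≈ −3.2° | |
| Pot | (0.613, −0.209) | – | |
| Slot | (0.598, 0.111) | ≈ 11.4° | fitted holders 0.219 m apart, 0.220 expected |

I'll start the reach.

```bash
python3 -m inch '[{"linear":[0.13,-0.32,0],"twist":-0.06,"gripper":1},{"linear":[0.27,-0.64,0],"twist":-0.12,"gripper":1},{"linear":[0.4,-0.95,0],"twist":-0.18,"gripper":1}]'
python3 -m inch '[{"linear":[0.13,-0.32,0],"twist":-0.06,"gripper":1},{"linear":[0.27,-0.64,0],"twist":-0.12,"gripper":1},{"linear":[0.4,-0.95,0],"twist":-0.18,"gripper":1}]'
```

```text
time: 0.35
tool_pos: [0.1669, 0.4388, 0.2264]
ee_rot: [-3.139, 0.0, 2.719]
wrist_force: [1.0, -1.0, -0.2]
width: 0.0938
time: 0.6
tool_pos: [0.207, 0.3434, 0.2269]
ee_rot: [-3.141, 0.0, 2.529]
wrist_force: [0.9, -0.1, 0.3]
width: 0.094
```

```bash
python3 -m inch '[{"linear":[0.13,-0.32,0],"twist":-0.05,"gripper":1},{"linear":[0.27,-0.64,0],"twist":-0.10,"gripper":1},{"linear":[0.4,-0.95,0],"twist":-0.14,"gripper":1}]'
python3 -m inch '[{"linear":[0.13,-0.32,0],"twist":-0.05,"gripper":1},{"linear":[0.27,-0.64,0],"twist":-0.10,"gripper":1},{"linear":[0.4,-0.95,0],"twist":-0.14,"gripper":1}]'
python3 -m inch '[{"linear":[0.13,-0.32,0],"twist":-0.05,"gripper":1},{"linear":[0.27,-0.64,0],"twist":-0.10,"gripper":1},{"linear":[0.4,-0.95,0],"twist":-0.14,"gripper":1}]'
python3 -m inch '[{"linear":[0.13,-0.32,0],"twist":-0.05,"gripper":1},{"linear":[0.27,-0.64,0],"twist":-0.10,"gripper":1},{"linear":[0.4,-0.95,0],"twist":-0.14,"gripper":1}]'
python3 -m inch '[{"linear":[0.13,-0.32,0],"twist":-0.05,"gripper":1},{"linear":[0.27,-0.64,0],"twist":-0.10,"gripper":1},{"linear":[0.4,-0.95,0],"twist":-0.14,"gripper":1}]'
python3 -m inch '[{"linear":[0.13,-0.32,0],"twist":-0.05,"gripper":1},{"linear":[0.27,-0.64,0],"twist":-0.10,"gripper":1},{"linear":[0.4,-0.95,0],"twist":-0.14,"gripper":1}]'
```

```text
time: 0.85
tool_pos: [0.2469, 0.2485, 0.2271]
ee_rot: [-3.141, 0.0, 2.383]
wrist_force: [1.1, 0.9, 0.1]
width: 0.0941
time: 1.1
tool_pos: [0.2868, 0.1535, 0.2272]
ee_rot: [3.141, 0.0, 2.237]
wrist_force: [0.0, -0.0, 0.5]
width: 0.0935
time: 1.35
tool_pos: [0.3269, 0.0584, 0.2273]
ee_rot: [3.141, 0.0, 2.089]
wrist_force: [0.3, 0.4, 0.6]
width: 0.0937
time: 1.6
tool_pos: [0.3669, -0.0367, 0.2272]
ee_rot: [3.141, -0.0, 1.942]
wrist_force: [0.4, 1.2, -0.1]
width: 0.0939
time: 1.85
tool_pos: [0.407, -0.1317, 0.227]
ee_rot: [-3.141, -0.0, 1.795]
wrist_force: [0.8, -0.4, -0.4]
width: 0.0939
time: 2.1
tool_pos: [0.447, -0.2266, 0.2268]
ee_rot: [-3.141, -0.001, 1.649]
wrist_force: [0.6, 0.8, 0.4]
width: 0.0938
```

```bash
python3 -m inch '[{"linear":[0.13,-0.32,0],"twist":-0.04,"gripper":1},{"linear":[0.27,-0.64,0],"twist":-0.08,"gripper":1},{"linear":[0.385,-0.962,0],"twist":-0.128,"gripper":1},{"linear":[0.385,-0.962,-0.3],"twist":-0.128,"gripper":1},{"linear":[0.385,-0.962,-0.6],"twist":-0.128,"gripper":1},{"linear":[0.385,-0.962,-0.6],"twist":-0.128,"gripper":1}]'
python3 - <<'E'
from h import *
s=snap('scene','scene1.png'); t=snap('top','top1.png')
a=cv2.resize(s['image'][150:280,140:300],None,fx=5,fy=4.5,interpolation=2)[:,:,::-1]
cv2.imwrite('pics/c1.png',cv2.resize(cv2.convertScaleAbs(a,alpha=1.5),(800,600)))
E
```

```text
time: 2.6
tool_pos: [0.4822, -0.3192, 0.1593]
ee_rot: [-3.13, -0.009, 1.517]
wrist_force: [-0.8, 1.3, -1.5]
width: 0.0939
```

View pics/c1.png

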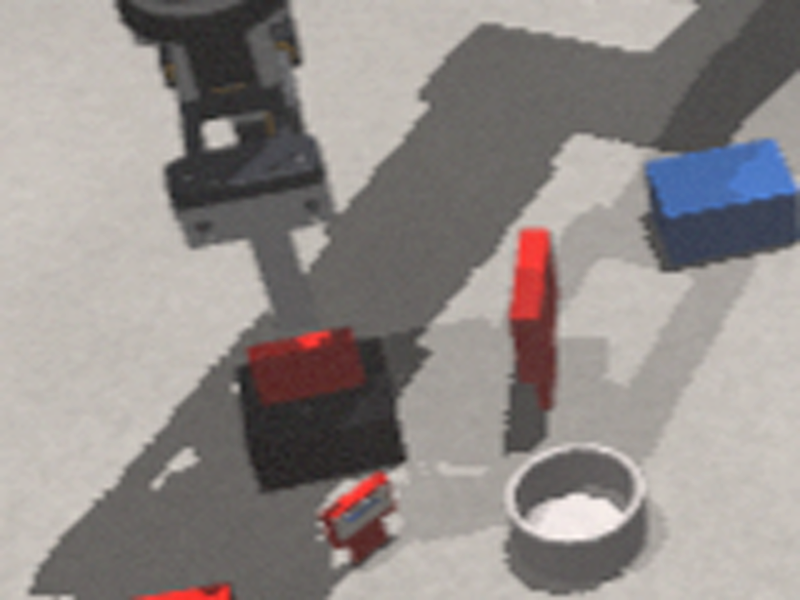

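The gripper is above the stand holder (crop 305,365). The far finger is not visible, so I'll check the settled pose.

```bash
python3 -c "
from h import *
o=robot.get_obs();print(o['time'],o['tool_pos'],o['ee_rot'],o['qvel'])"
```

```text
2.7 [ 0.48451359 -0.32032553  0.16588071] [-3.13813600e+00 -2.60361197e-03  1.51808480e+00] [ 0.00618686 -0.04202929 -0.06277697  0.00269862 -0.00164431  0.0011714 ]
```

```bash
python3 -m inch '[{"linear":[0.0,-0.01,-0.2],"twist":0,"gripper":1},{"linear":[0,-0.02,-0.4],"twist":0,"gripper":1},{"linear":[0,-0.02,-0.6],"twist":0,"gripper":1},{"linear":[0,-0.02,-0.8],"twist":0,"gripper":1},{"linear":[0,-0.02,-0.9],"twist":0,"gripper":1},{"linear":[0,-0.02,-0.98],"twist":0,"gripper":1},{"linear":[0,-0.02,-0.98],"twist":0,"gripper":1},{"linear":[0,-0.02,-0.98],"twist":0,"gripper":1},{"linear":[0,-0.02,-0.98],"twist":0,"gripper":1}]'
```

```text
time: 3.45
tool_pos: [0.4863, -0.3237, 0.0714]
ee_rot: [3.139, 0.002, 1.518]
wrist_force: [-0.1, -0.2, 0.3]
width: 0.0941
```

```bash
python3 -m inch '[{"linear":[-0.005,0,-0.02],"twist":0,"gripper":1},{"linear":[-0.005,0,-0.02],"twist":0,"gripper":0.5},{"linear":[-0.005,0,-0.02],"twist":0,"gripper":0.3},{"linear":[-0.005,0,-0.02],"twist":0,"gripper":0.2},{"linear":[-0.005,0,-0.02],"twist":0,"gripper":0.1},{"linear":[-0.005,0,-0.02],"twist":0,"gripper":0},{"linear":[-0.005,0,-0.02],"twist":0,"gripper":0},{"linear":[-0.005,0,-0.02],"twist":0,"gripper":0},{"linear":[-0.005,0,-0.02],"twist":0,"gripper":0},{"linear":[-0.005,0,-0.02],"twist":0,"gripper":0}]'
python3 -m inch '[{"linear":[0,0,0],"twist":0,"gripper":0},{"linear":[0,0,0],"twist":0,"gripper":0},{"linear":[0,0,0],"twist":0,"gripper":0},{"linear":[0,0,0],"twist":0,"gripper":0}]'
```

```text
time: 4.28
tool_pos: [0.4849, -0.323, 0.0675]
ee_rot: [3.142, -0.0, 1.518]
wrist_force: [-0.1, 0.8, 0.3]
width: 0.0373
time: 4.62
tool_pos: [0.4849, -0.323, 0.0675]
ee_rot: [3.142, 0.0, 1.518]
wrist_force: [-0.5, 0.8, 0.2]
width: 0.0123
```

```bash
python3 -m inch '[{"linear":[0,0,0.1],"twist":0,"gripper":0},{"linear":[0,0,0.25],"twist":0,"gripper":0},{"linear":[0,0,0.4],"twist":0,"gripper":0},{"linear":[0,0,0.6],"twist":0,"gripper":0},{"linear":[0,0,0.8],"twist":0,"gripper":0},{"linear":[0,0,0.95],"twist":0,"gripper":0},{"linear":[0,0,0.95],"twist":0,"gripper":0},{"linear":[0,0,0.95],"twist":0,"gripper":0},{"linear":[0,0,0.95],"twist":0,"gripper":0}]'
python3 - <<'E'
from h import *
s=snap('scene'); t=snap('top','top2.png')
a=cv2.resize(s['image'][130:280,140:300],(800,600),interpolation=2)[:,:,::-1]
cv2.imwrite('pics/c2.png',cv2.convertScaleAbs(a,alpha=1.5))
o=robot.get_obs();print(o['tool_pos'],o['width'],o['wrist_force'])
E
```

```text
time: 5.37
tool_pos: [0.4844, -0.3227, 0.1616]
ee_rot: [-3.14, -0.001, 1.518]
wrist_force: [0.0, -0.2, -1.2]
width: 0.0119
[ 0.48415483 -0.3224477   0.16071783] 0.011821526991447864 [ 0.35280626 -0.00110677 -0.36302079]
```

View pics/c2.png

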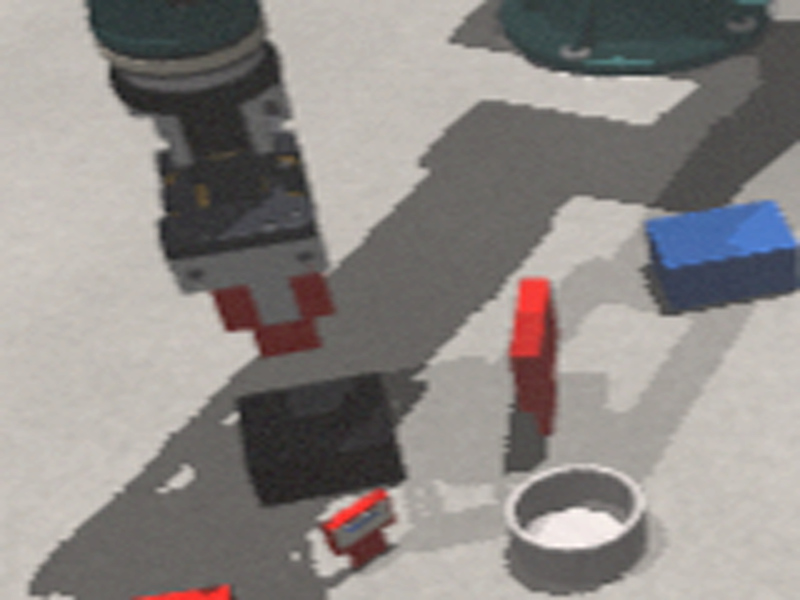

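The holder is gripped and clear of the stand, upright (foot at crop 290,340). Next is the pot.

```bash
python3 -m inch '[{"linear":[0.15,0.13,0],"twist":0,"gripper":0},{"linear":[0.4,0.35,0],"twist":0,"gripper":0},{"linear":[0.65,0.57,0],"twist":0,"gripper":0}]'
python3 -m inch '[{"linear":[0.25,0.22,0],"twist":0,"gripper":0},{"linear":[0.5,0.44,0],"twist":0,"gripper":0},{"linear":[0.64,0.57,0],"twist":0,"gripper":0},{"linear":[0.64,0.57,0],"twist":0,"gripper":0},{"linear":[0.64,0.57,0],"twist":0,"gripper":0},{"linear":[0.64,0.57,0],"twist":0,"gripper":0}]'
python3 - <<'E'
from h import *
s=snap('scene'); t=snap('top','top2.png')
a=cv2.resize(s['image'][150:300,180:340],(800,600),interpolation=2)[:,:,::-1]
cv2.imwrite('pics/c3.png',cv2.convertScaleAbs(a,alpha=1.5))
o=robot.get_obs();print(o['tool_pos'],o['width'],o['wrist_force'])
hsv=cv2.cvtColor(s['image'],cv2.COLOR_RGB2HSV); H,Sa,V=[hsv[...,i].astype(int) for i in range(3)]
red=((H<8)|(H>172))&(Sa>140)&(V>30)
P=cloud(s); m=red&(P[...,0]>.57)&(P[...,1]>-.25)&(P[...,2]>0.06)&(P[...,2]<0.2)
Q=P[m]; print(m.sum(), np.percentile(Q,[1,50,99],axis=0).round(4))
f=Q[(Q[:,2]<0.13)];print('foot',len(f),f.mean(0),np.percentile(f,[2,98],axis=0).round(4))
E
```

```text
time: 5.72
tool_pos: [0.5495, -0.2658, 0.161]
ee_rot: [-3.139, -0.001, 1.516]
wrist_force: [0.5, -0.7, -0.8]
width: 0.0117
time: 6.22
tool_pos: [0.613, -0.2094, 0.1613]
ee_rot: [-3.139, -0.0, 1.518]
wrist_force: [0.1, -1.3, -1.4]
width: 0.0116
[ 0.61287719 -0.21004642  0.16205569] 0.011706492496619633 [-0.17902322  0.46274201 -0.724862  ]
171 [[0.5707 0.9866 0.1614]
 [0.5882 0.9983 0.1835]
 [0.6012 1.0643 0.1998]]<stdin>:10: RuntimeWarning: Mean of empty slice.
  ret = um.true_divide(
Traceback (most recent call last):
IndexError: index -1 is out of bounds for axis 0 with size 0
```

View pics/c3.png

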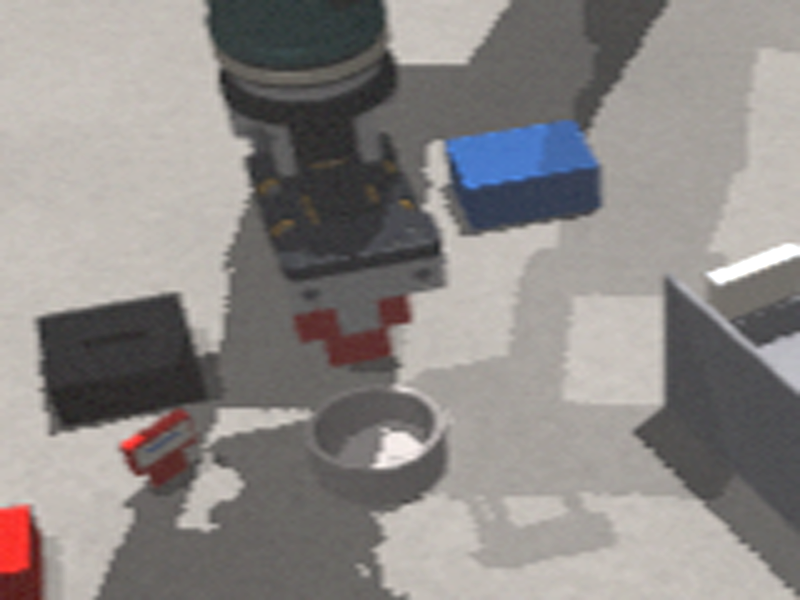

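```bash
cat > foot.py <<'E'
from h import *
import sys
def foot(save=None):
    s=snap('scene',save)
    o=robot.get_obs(); T=o['tool_pos']
    hsv=cv2.cvtColor(s['image'],cv2.COLOR_RGB2HSV); H,Sa,V=[hsv[...,i].astype(int) for i in range(3)]
    P=cloud(s); red=((H<10)|(H>170))&(Sa>120)&(V>25)
    m=red&(np.linalg.norm(P[...,:2]-T[:2],axis=-1)<.06)&(P[...,2]>0.03)
    Q=P[m]; print('T',T.round(4),'yaw',o['ee_rot'][2].round(4),'n',len(Q))
    print(np.percentile(Q,[1,50,99],axis=0).round(4).tolist())
    f=Q[Q[:,2]<T[2]-.0555+.026]; r=cv2.minAreaRect((f[:,:2]*1000).astype(np.float32))
    print('foot n',len(f),'rel tcp',(f.mean(0)-T).round(4),'ext',np.percentile(f,[2,98],axis=0).round(4).tolist())
    # pixel extents
    vu=np.argwhere(m); v=vu[:,0]; low=vu[v>=v.max()-1]; print('low px',low[:,1].min(),low[:,1].max(),v.max())
    # yaw of face from all points
    c=Q[:,:2]-Q[:,:2].mean(0); w,U=np.linalg.eigh(c.T@c); d=U[:,1]*np.sign(U[1,1]); print('face yaw deg',np.degrees(np.arctan2(-d[0],d[1])).round(2),'face centre rel',(Q.mean(0)-T).round(4))
    c3=Q-Q.mean(0); w,U=np.linalg.eigh(c3.T@c3); print('normal',U[:,0].round(3))
    return s
if __name__=='__main__': foot()
E
python3 foot.py
```

```text
T [ 0.613  -0.2101  0.1624] yaw 1.5163 n 101
[[0.6124, -0.2362, 0.1077], [0.6158, -0.2151, 0.1303], [0.621, -0.1856, 0.1574]]
foot n 52 rel tcp [ 0.0017 -0.0012 -0.0437] ext [[0.6124, -0.2241, 0.1077], [0.6173, -0.1979, 0.1303]]
low px 246 253 240
face yaw deg -3.45 face centre rel [ 0.003  -0.0025 -0.0302]
normal [ 0.994 -0.063 -0.093]
```

```bash
python3 -m inch '[{"linear":[0,0,-0.15],"twist":0,"gripper":0},{"linear":[0,0,-0.35],"twist":0,"gripper":0},{"linear":[0,0,-0.55],"twist":0,"gripper":0},{"linear":[0,0,-0.72],"twist":0,"gripper":0},{"linear":[0,0,-0.84],"twist":0,"gripper":0},{"linear":[0,0,-0.88],"twist":0,"gripper":0},{"linear":[0,0,-0.88],"twist":0,"gripper":0},{"linear":[0,0,-0.88],"twist":0,"gripper":0},{"linear":[0,0,-0.88],"twist":0,"gripper":0},{"linear":[0,0,-0.88],"twist":0,"gripper":0}]'
python3 - <<'E'
from h import *
s=snap('scene')
a=cv2.resize(s['image'][180:300,180:340],(800,600),interpolation=2)[:,:,::-1]
cv2.imwrite('pics/c4.png',cv2.convertScaleAbs(a,alpha=1.5))
o=robot.get_obs();print(o['tool_pos'],o['width'],o['wrist_force'])
E
```

```text
time: 7.2
tool_pos: [0.6148, -0.2094, 0.0763]
ee_rot: [3.139, 0.001, 1.518]
wrist_force: [-0.7, -0.6, -1.3]
width: 0.0119
[ 0.61465237 -0.20936116  0.07605135] 0.01198090920455708 [ 0.09496822  0.14642085 -0.72806664]
```

View pics/c4.png

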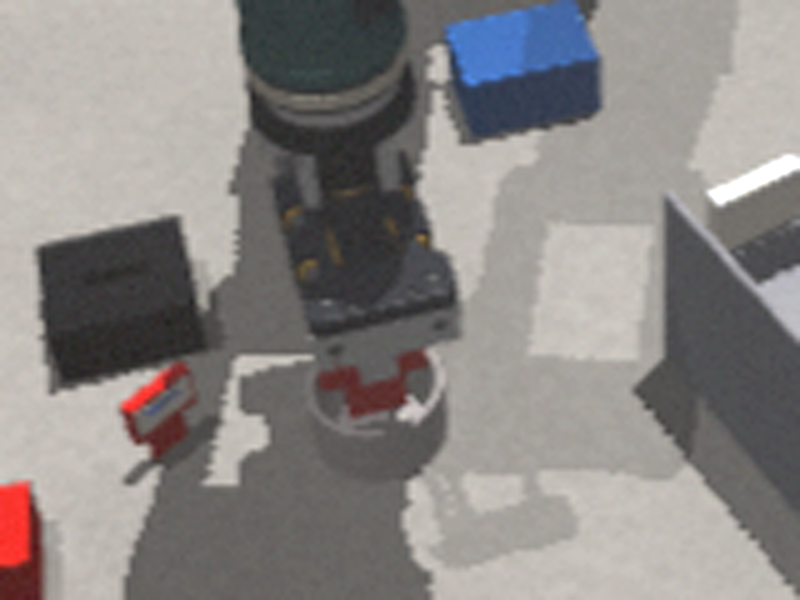

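The foot is inside the pot, about 19 mm below the rim (crop 375,395), and the pot has not moved. I'll lift out and carry the holder over the shelf.

```bash
python3 -m inch '[{"linear":[0,0,0],"twist":0,"gripper":0},{"linear":[0,0,0.1],"twist":0,"gripper":0},{"linear":[0,0,0.3],"twist":0,"gripper":0},{"linear":[0,0,0.5],"twist":0,"gripper":0},{"linear":[0,0,0.75],"twist":0,"gripper":0},{"linear":[0,0,1],"twist":0,"gripper":0},{"linear":[0,0,1],"twist":0,"gripper":0}]'
python3 -m inch '[{"linear":[0,0.2,0.2],"twist":0.03,"gripper":0},{"linear":[0,0.5,0.4],"twist":0.06,"gripper":0},{"linear":[-0.05,0.8,0.5],"twist":0.08,"gripper":0}]'
python3 -m inch '[{"linear":[0,0.3,0],"twist":0.03,"gripper":0},{"linear":[0,0.6,0],"twist":0.06,"gripper":0},{"linear":[-0.05,0.9,0],"twist":0.08,"gripper":0}]'
python3 -m inch '[{"linear":[0,0.25,0],"twist":0.03,"gripper":0},{"linear":[0,0.5,0],"twist":0.06,"gripper":0},{"linear":[-0.05,0.75,0],"twist":0.082,"gripper":0}]'
python3 -m inch '[{"linear":[0,0.25,0],"twist":0,"gripper":0},{"linear":[0,0.5,0],"twist":0,"gripper":0},{"linear":[0,0.7,0],"twist":0,"gripper":0},{"linear":[0,0.76,0],"twist":0,"gripper":0},{"linear":[0,0.76,0],"twist":0,"gripper":0},{"linear":[0,0.76,0],"twist":0,"gripper":0},{"linear":[0,0.76,0],"twist":0,"gripper":0}]'
python3 - <<'E'
from foot import *
s=foot('scene5.png'); t=snap('top','top5.png')
a=cv2.resize(s['image'][130:300,300:480],(800,600),interpolation=2)[:,:,::-1]
cv2.imwrite('pics/c5.png',cv2.convertScaleAbs(a,alpha=1.5))
E
```

```text
time: 7.83
tool_pos: [0.6167, -0.2101, 0.1827]
ee_rot: [3.129, 0.005, 1.518]
wrist_force: [0.7, -0.4, 1.0]
width: 0.0118
time: 8.08
tool_pos: [0.6096, -0.129, 0.2261]
ee_rot: [3.139, 0.001, 1.601]
wrist_force: [0.4, 0.1, -0.2]
width: 0.0116
time: 8.33
tool_pos: [0.6039, -0.0377, 0.2241]
ee_rot: [3.141, -0.0, 1.687]
wrist_force: [-0.4, 0.7, -1.5]
width: 0.0118
time: 8.58
tool_pos: [0.5988, 0.0374, 0.2236]
ee_rot: [-3.141, -0.0, 1.773]
wrist_force: [0.9, 0.1, -1.1]
width: 0.0115
time: 9.17
tool_pos: [0.5989, 0.1107, 0.2242]
ee_rot: [-3.141, 0.001, 1.77]
wrist_force: [0.4, -0.2, -1.3]
width: 0.0119
T [0.599  0.1106 0.2244] yaw 1.7699 n 35
[[0.5996, 0.0834, 0.1885], [0.6053, 0.0882, 0.237], [0.6104, 0.1026, 0.2403]]
foot n 2 rel tcp [ 0.0051 -0.0095 -0.035 ] ext [[0.6028, 0.1001, 0.1868], [0.6054, 0.1021, 0.1919]]
low px 364 364 184
face yaw deg 10.96 face centre rel [ 0.0064 -0.0202  0.0047]
normal [0.98  0.196 0.04 ]
```

View pics/c5.png

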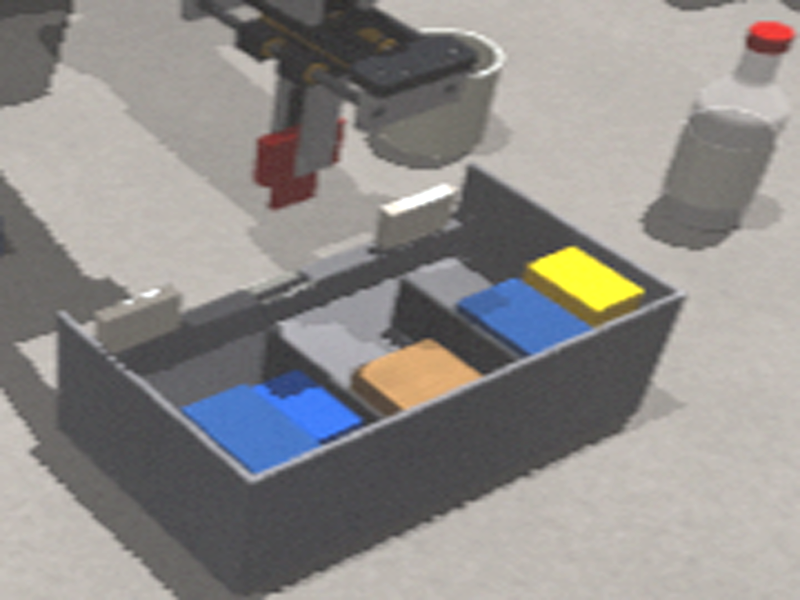

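```bash
python3 -m inch '[{"linear":[-0.01,0,-0.2],"twist":0,"gripper":0},{"linear":[-0.01,0.0,-0.4],"twist":0,"gripper":0},{"linear":[-0.01,0.0,-0.6],"twist":0,"gripper":0},{"linear":[-0.01,0.0,-0.72],"twist":0,"gripper":0},{"linear":[-0.01,0.0,-0.78],"twist":0,"gripper":0},{"linear":[-0.01,0.0,-0.78],"twist":0,"gripper":0},{"linear":[-0.01,0.0,-0.78],"twist":0,"gripper":0},{"linear":[-0.01,0.0,-0.78],"twist":0,"gripper":0}]'
python3 - <<'E'
from foot import *
s=foot('scene6.png'); t=snap('top','top6.png')
a=cv2.resize(s['image'][165:255,310:430],(800,600),interpolation=2)[:,:,::-1]
cv2.imwrite('pics/c6.png',cv2.convertScaleAbs(a,alpha=1.5))
E
```

```text
time: 9.93
tool_pos: [0.5988, 0.1119, 0.1482]
ee_rot: [3.139, 0.0, 1.771]
wrist_force: [-0.5, 0.2, -0.4]
width: 0.0116
T [0.5988 0.112  0.1483] yaw 1.7714 n 46
[[0.5988, 0.0843, 0.0984], [0.6049, 0.0927, 0.147], [0.6104, 0.1193, 0.1638]]
foot n 10 rel tcp [ 0.0034 -0.0023 -0.0411] ext [[0.6004, 0.0984, 0.0977], [0.6048, 0.1195, 0.1144]]
low px 360 366 207
face yaw deg 6.34 face centre rel [ 0.0058 -0.017  -0.0079]
normal [ 0.996  0.094 -0.011]
```

View pics/c6.png

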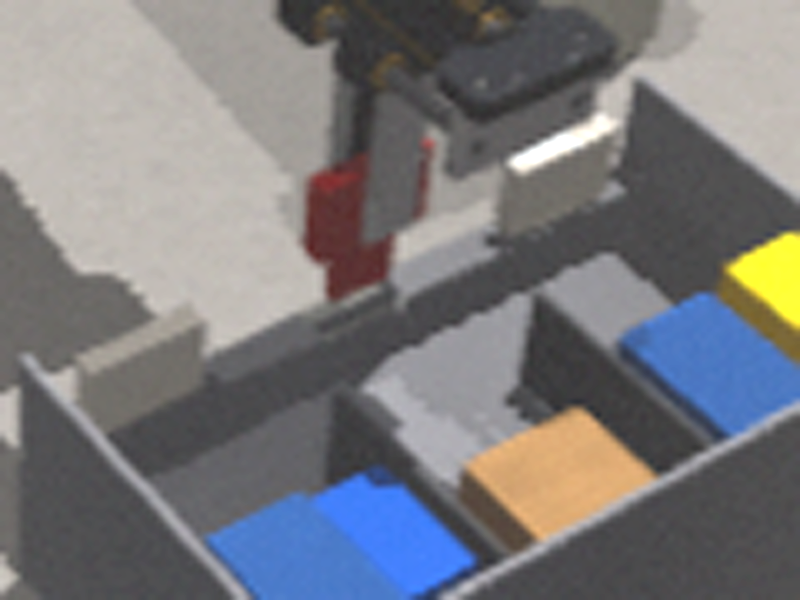

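The foot is centred over the gap in the crop (gap at about 350,305, foot at 358,285). I'll lower it slowly.

```bash
python3 -m inch '[{"linear":[-0.008,-0.008,-0.04],"twist":0,"gripper":0},{"linear":[-0.008,-0.008,-0.08],"twist":0,"gripper":0},{"linear":[-0.008,-0.008,-0.12],"twist":0,"gripper":0},{"linear":[-0.008,-0.008,-0.16],"twist":0,"gripper":0},{"linear":[-0.008,-0.008,-0.2],"twist":0,"gripper":0},{"linear":[-0.008,-0.008,-0.2],"twist":0,"gripper":0},{"linear":[-0.008,-0.008,-0.2],"twist":0,"gripper":0}]'
python3 -m inch '[{"linear":[0,0,-0.02],"twist":0,"gripper":0},{"linear":[0,0,-0.05],"twist":0,"gripper":0},{"linear":[0,0,-0.08],"twist":0,"gripper":0},{"linear":[0,0,-0.11],"twist":0,"gripper":0},{"linear":[0,0,-0.13],"twist":0,"gripper":0},{"linear":[0,0,-0.13],"twist":0,"gripper":0},{"linear":[0,0,-0.13],"twist":0,"gripper":0}]'
```

```text
time: 10.62
tool_pos: [0.5968, 0.1112, 0.1258]
ee_rot: [-3.14, -0.0, 1.772]
wrist_force: [-1.3, -0.1, -1.6]
width: 0.0119
time: 11.2
tool_pos: [0.5969, 0.1112, 0.1132]
ee_rot: [-3.141, -0.0, 1.772]
wrist_force: [0.2, 0.5, -0.2]
width: 0.0118
```

```bash
python3 -m inch '[{"linear":[0,0,-0.02],"twist":0,"gripper":0},{"linear":[0,0,-0.04],"twist":0,"gripper":0},{"linear":[0,0,-0.05],"twist":0,"gripper":0},{"linear":[0,0,-0.05],"twist":0,"gripper":0},{"linear":[0,0,-0.05],"twist":0,"gripper":0}]'
python3 -m inch '[{"linear":[0,0,-0.01],"twist":0,"gripper":0},{"linear":[0,0,-0.02],"twist":0,"gripper":0},{"linear":[0,0,-0.02],"twist":0,"gripper":0},{"linear":[0,0,-0.02],"twist":0,"gripper":0},{"linear":[0,0,-0.02],"twist":0,"gripper":0}]'
```

```text
time: 11.62
tool_pos: [0.5975, 0.1112, 0.1094]
ee_rot: [3.14, 0.0, 1.772]
wrist_force: [-0.9, -0.2, 2.8]
width: 0.012
time: 12.03
tool_pos: [0.5975, 0.1112, 0.107]
ee_rot: [3.14, 0.0, 1.772]
wrist_force: [0.4, 0.2, 4.4]
width: 0.0113
```

```bash
python3 -m inch '[{"linear":[0,0,-0.01],"twist":0,"gripper":0},{"linear":[0,0,-0.02],"twist":0,"gripper":0},{"linear":[0,0,-0.02],"twist":0,"gripper":0},{"linear":[0,0,-0.02],"twist":0,"gripper":0},{"linear":[0,0,-0.02],"twist":0,"gripper":0}]'
python3 -m inch '[{"linear":[0,0,-0.01],"twist":0,"gripper":0},{"linear":[0,0,-0.01],"twist":0,"gripper":0},{"linear":[0,0,-0.01],"twist":0,"gripper":0},{"linear":[0,0,-0.01],"twist":0,"gripper":0},{"linear":[0,0,-0.01],"twist":0,"gripper":0}]'
```

```text
time: 12.45
tool_pos: [0.5975, 0.1112, 0.1055]
ee_rot: [3.14, 0.0, 1.772]
wrist_force: [-1.0, -0.1, 6.8]
width: 0.0117
time: 12.87
tool_pos: [0.5975, 0.1112, 0.1055]
ee_rot: [3.14, 0.0, 1.772]
wrist_force: [-2.0, -0.9, 10.2]
width: 0.0118
```

```bash
python3 -m inch '[{"linear":[0,0,-0.01],"twist":0,"gripper":0},{"linear":[0,0,-0.01],"twist":0,"gripper":0},{"linear":[0,0,-0.01],"twist":0,"gripper":0},{"linear":[0,0,-0.01],"twist":0,"gripper":0},{"linear":[0,0,-0.01],"twist":0,"gripper":0}]'
python3 - <<'E'
from foot import *
s=foot('scene7.png'); t=snap('top','top7.png')
a=cv2.resize(s['image'][165:255,310:430],(800,600),interpolation=2)[:,:,::-1]
cv2.imwrite('pics/c7.png',cv2.convertScaleAbs(a,alpha=1.5))
o=robot.get_obs();print(o['tool_pos'],o['wrist_force'],o['wrist_torque'],o['ee_rot'],o['width'])
d=t['image'].astype(int)-np.load('top0.npz')['image']
for n,(u,v) in dict(mug=(208,235),bottle=(167,174),pot=(396,162),blue=(347,232),red=(468,159)).items(): print(n,np.abs(d[v-18:v+18,u-18:u+18]).mean().round(1))
E
```

```text
time: 13.28
tool_pos: [0.5975, 0.1112, 0.1054]
ee_rot: [3.139, 0.0, 1.772]
wrist_force: [-3.7, -0.1, 12.6]
width: 0.0121
T [0.5975 0.1112 0.1055] yaw 1.7716 n 47
[[0.5967, 0.0839, 0.0843], [0.6042, 0.0896, 0.1131], [0.6088, 0.1065, 0.1207]]foot.py:12: RuntimeWarning: Mean of empty slice.
  print('foot n',len(f),'rel tcp',(f.mean(0)-T).round(4),'ext',np.percentile(f,[2,98],axis=0).round(4).tolist())
  ret = um.true_divide(
Traceback (most recent call last):
  File "foot.py", line 12, in foot
    print('foot n',len(f),'rel tcp',(f.mean(0)-T).round(4),'ext',np.percentile(f,[2,98],axis=0).round(4).tolist())
                                                                 ~~~~~~~~~~~~~^^^^^^^^^^^^^^^^^
IndexError: index -1 is out of bounds for axis 0 with size 0
```

The crash came from my helper: the foot is now hidden in the gap, so it found no foot points. The robot is unaffected. The head's visible points span z 0.084 to 0.1207, and flush means a top at 0.120. I'll take the pictures again.

Run:
```python
from h import *
s=snap('scene','scene8.png'); t=snap('top','top8.png')
a=cv2.resize(s['image'][165:255,310:430],(800,600),interpolation=2)[:,:,::-1]
cv2.imwrite('pics/c8.png',cv2.convertScaleAbs(a,alpha=1.5))
o=robot.get_obs();print(o['tool_pos'],o['wrist_force'],o['wrist_torque'],o['ee_rot'],o['width'])
for n,q in (('before',dict(np.load('scene0.npz'))),('now',s)):
    P=cloud(q); hsv=cv2.cvtColor(q['image'],cv2.COLOR_RGB2HSV)
    for k,(x,y,z0,z1,r) in dict(pot=(.613,-.209,.03,.05,.05),mug=(.375,.37,.08,.11,.07),bottle=(.55,.48,.1,.22,.06),blue=(.386,-.054,.03,.06,.07),red=(.625,-.435,.025,.045,.07)).items():
        m=(np.hypot(P[...,0]-x,P[...,1]-y)<r)&(P[...,2]>z0)&(P[...,2]<z1); print(n,k,m.sum(),P[m].mean(0).round(3))
```

```text
[0.59747684 0.11119976 0.10545681] [-3.94884348 -0.56383385 13.45488431] [-0.15920681  0.87007472  0.01714567] [3.13937395e+00 3.40745150e-04 1.77154512e+00] 0.011720229347468407
before pot 202 [ 0.614 -0.209  0.037]
before mug 225 [0.374 0.365 0.089]
before bottle 521 [0.559 0.482 0.145]
before blue 440 [ 0.391 -0.053  0.043]
before red 705 [ 0.628 -0.434  0.033]
now pot 200 [ 0.614 -0.209  0.037]
now mug 220 [0.375 0.366 0.09 ]
now bottle 521 [0.56  0.482 0.145]
now blue 439 [ 0.391 -0.053  0.043]
now red 709 [ 0.628 -0.434  0.033]
```

View pics/c8.png

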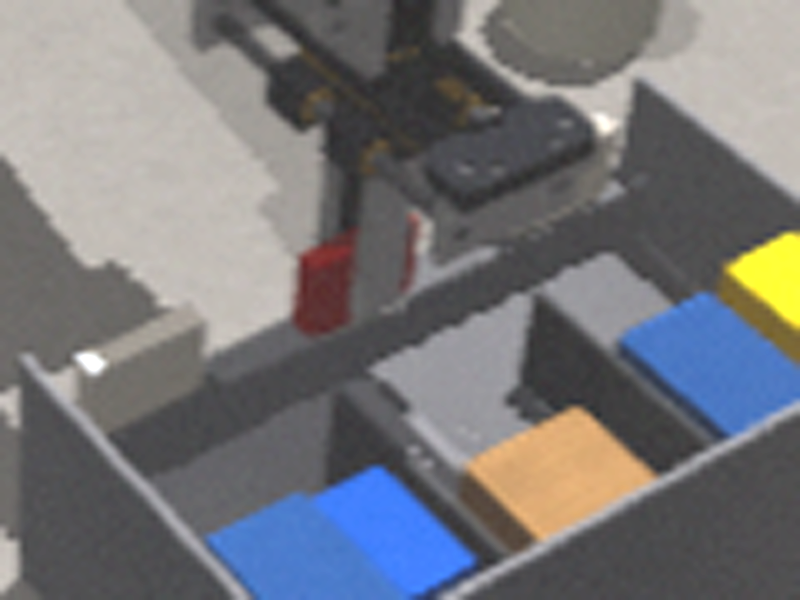

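View pics/scene8.png

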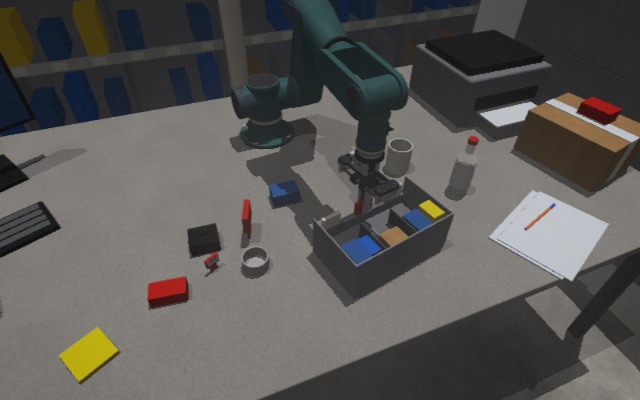

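The head sits flush on the rib/lip top (crop 320,325), its label side faces the front, and the bystanders have not moved. I'm handing in.

```bash
python3 -c "
from bench import robot
print(robot.close_job()); o=robot.get_obs(); print(o['time'],o['tool_pos'],o['wrist_force'],o['width'])"
```

```text
the job is handed in; nothing more can be done
None
the job is handed in; nothing more can be done
```

The holder is in the empty gap, pressed home and still gripped, and the job is handed in at about 13.5 s on the robot's clock. No verdict was reported.

**What I did:** I gripped the 56 mm red holder in its stand and dipped its foot about 19 mm below the pot's rim. I then turned it about 14.5° to line up with the shelf and pressed it into the gap with the label toward the shelf front.

**Last checks:**
- **Depth:** the tool stopped at z = 0.1055, the height I had worked out for home. The push rose from about 4 N on the spring to about 13 N on the lip without the tool moving further, and the head's top measured 0.1207 (flush would be 0.120).
- **Position and heading:** the tool was within 1 mm of the measured gap centre and within about 0.1° of the shelf's line.
- **Grip:** the fingers were at 11.7 mm on the 12 mm head.
- **Bystanders:** the pot, mug, bottle and both boxes were within 1 mm of where they started.

**Checks that failed or were not direct:**
- **Foot-measuring script:** it crashed on the final look because the foot was hidden in the gap. I used the head's height and the force instead.
- **Mid-air heading:** one reading in the air gave 6.3° instead of 11.5°. I set it aside because the fingers hid most of the holder's face.
- **Label and seat:** I never saw the label face itself. I took its side from the plain back shown to the scene camera. I inferred the seat's travel from height and force.
- **Side load:** about 4 N sideways and 0.9 N m at the wrist remained while pressing.

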